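# Tip the full tin out of the sorting tray

### The arm

A 6-joint arm with a two-finger parallel gripper is mounted at the origin on a cart in front of the work surface, level with it; the furniture and walls round the work are solid. World frame = base frame: x ahead of the robot, y to its left, z up, the work surface at z = 0. Lengths are in m, angles in degrees, forces in N, time in s.
With the tool pointing down it reaches from about 0.35 to 0.975 m from the base axis. Payload 7.1 kg.
Tool frame: the origin (TCP) lies between the finger pads; the fingertips stand 19 mm ahead of it and the grasp point (between the pads) is the TCP (env.tips_ahead is the distance from the TCP to the fingertips, in m); z points along the fingers, y is the line along which they close (so a half turn about z gives the same grasp; the last joint's range is limited). The gripper opens to 88 mm and grips with 3 to 60 N. Pads are 20 mm wide; open, the fingers measure 115 mm over their backs; the gripper's body (75 mm by 178 mm) begins 61 mm behind the grasp point.
Start: joints at [71.849, 24.242, 93.386, -0, 62.372, -1.089], TCP at [0.183, 0.597, 0.242] pointing down, gripper open.
Joint ranges: [-172.04, 172.04], [-51.8, 120.97], [4.93, 147.93], [-75.15, 255.16], [6.16, 154.13], [-145.62, 145.62]. Speed limits (degrees/s): [136.94, 136.94, 172.46, 180, 180, 180].

### API

Orientations are given as [roll, pitch, yaw] about the fixed x, y, z axes, in that order (R = Rz(yaw) Ry(pitch) Rx(roll)).
In Python, from cell import env gives the robot as it stands. The module is installed in compiled form; this text tells all that it offers.
- The arm moves only by the tool play_rows, never from a script. Its argument "commands" is a list that holds one entry, the list of rows, each a list of 7 numbers: the opening, from 0 (shut) to 1 (fully open), then the shift along the tool's x, y, z in m, then the turn, a rotation vector about the tool's x, y, z in degrees. A call has 1 to 5 rows; each row shifts and turns the commanded pose from where the row before left it, along the tool's axes as they then stand; what a row does not reach is not made up. A row lasts 1/8 s, in which the tool goes at most 62.5 mm and 10.7 degrees, less where a joint would pass 70% of its speed; a pose out of reach is approached as far as the arm can. A call is refused whole if a number of a shift passes 0.0625 or a number of a turn 10.7, either way. A call with a gripper value outside its range is refused whole. The fingers move at their own pace and stop on an object; the grip force is fixed at half the most. Time passes only in rows, so rows that do not move let the fingers close. It gives the time, the measured TCP pose, the force, the opening and the grip force at its end, in the units of the state.
- env.read_state(): the state, without advancing time (a new reading comes with each control period).
- env.read_camera(name): name is "scene" or "top" or "wrist"; returns a dict with "img" (420x560x3 uint8, red, green, blue), "z_map" (420x560 float32, m along the optical axis (not along the pixel's ray), 0 where there is no reading), "mtx" (3x3 intrinsics, pixels), "position" and "rotation" of the camera in the world. Camera axes: x right, y down, z forward; pixel columns grow to the right and rows downward; lengths in m; the calibration is good to about 2 mm. A picture is of the moment at which its call begins.
- env.close_job(): hands the job in; it is judged then, once.
Trained networks look in the newest picture that a camera, given by its name, has taken for a name from the list of things; names that differ only in an ending like _2 or _b are one class to them, and where a whole thing is asked for, a point or a joint stands for the part that bears it (a point fixed in the world has none). Each returns a list of dicts, best first, with "conf" (0 to 1); they miss things now and then, are a little off and sometimes report something else, mostly with a low value. They report only what shows in the picture. A call takes as long as a camera call. They do not tell look-alikes from the thing itself.
- env.recognise(query, camera): "xyz" ([x, y, z] in m, in world coordinates, good to about 4 mm: the middle of the surface that is visible of it).
- env.place_of(query, camera): "xyz" ([x, y, z] in m, in world coordinates, good to about 4 mm: a listed point, or the origin of a listed thing).
The state is a dict: "t": time; "joint_pos": joint angles; "qvel": joint speeds; "joint_torque": joint torques, N m; "ee_pos": TCP position; "ee_rot": TCP orientation; "wrist_force": force on the tool from outside, world axes, zero at the start; "ft_torque": the same for the moment, N m; "grip_width": finger opening in m; "gripper_force": force on a finger pad.
Only numpy, scipy, OpenCV 4.12 (cv2) and the standard library are available. Lean on these libraries where they do the work, as an engineer would, in place of code of your own. Each camera call takes 0.05 s, during which the arm holds its last target. There are 200 camera calls.

### The job

Lift the loose wooden lid off the storage box by its knob and lay it flat on the table beside the box. One of the four like tins in the sorting tray is full and heavy: lift the tray by its post, feel by the pull which bay it is, and, never touching the tins with the gripper, tip the tray over that corner so that only the full tin slides out through its gap in the rim into the box. Set the tray back upright on the table without dropping it, the three empty tins still in it, let go, and leave the other things as they are.

Things in the scene. Friction and masses are not known exactly. Their poses are not given: they have to be found in the camera images.
- tray: loose grey plastic sorting tray, about 0.22 kg. Origin: underside centre, z up, x and y along its sides. From above a 190 mm square, corners cut at 45 degrees; floor 4 mm; rim walls 4 mm thick, tops 40 mm up. Two 4 mm dividers along x and y through the centre (tops 38 mm) make four bays of 91 x 91 mm, centres (+-47.5, +-47.5) mm. Slippery inside: pieces slide from 13 to 25 degrees of tilt
- tray_gap (a point): middle of the floor's edge in the gap of one of the tray's four bays (the +x +y one), 96 mm from the centre along the diagonal. At each cut corner the rim is missing over 76 mm, level with the floor, so each bay opens only at its own corner; the other three gaps lie alike. Along each side the rim wall is 82 mm long, centred
- tray_grip (a point): grip point on the tray's handle, 77 mm above the tray's underside, on its axis: an upright square wooden post, 18 x 18 mm, top 103 mm up, turned 45 degrees so that its flat faces look to the four corners. Gripped across the diagonal through a bay, it does not turn in the fingers when tipped to that bay. The dividers reach 38 mm up: keep fingertips above that
- box: wooden storage box, fixed to the table, open at the top once its lid is off: 150 x 150 mm outside, 55 mm high, walls 5 mm, floor 5 mm. Origin: centre of its underside; x and y along its sides
- box_lid: loose wooden lid of the box, about 0.12 kg: plate 150 x 150 x 6 mm with a 136 x 136 x 6 mm locating step beneath it (2 mm play in the box) and a dark round knob on top. Origin: centre of the underside of the step (49 mm above the table when on the box); plate top 12 mm above the origin; knob 26 mm in diameter from 20 to 42 mm above the origin on a thinner 16 mm neck (12 to 20 mm)
- tin_a: round flat aluminium screw tin, 60 mm in diameter, 24 mm high, lying flat in one bay of the tray (which one varies). All four tins look the same; one of the four is full (about 260 g), three are empty (about 30 g): not told which. Origin: centre of its underside
- tin_b: round flat aluminium screw tin, 60 mm in diameter, 24 mm high, lying flat in another bay of the tray (which one varies). All four tins look the same; one of the four is full (about 260 g), three are empty (about 30 g): not told which. Origin: centre of its underside
- tin_c: round flat aluminium screw tin, 60 mm in diameter, 24 mm high, lying flat in another bay of the tray (which one varies). All four tins look the same; one of the four is full (about 260 g), three are empty (about 30 g): not told which. Origin: centre of its underside
- tin_d: round flat aluminium screw tin, 60 mm in diameter, 24 mm high, lying flat in another bay of the tray (which one varies). All four tins look the same; one of the four is full (about 260 g), three are empty (about 30 g): not told which. Origin: centre of its underside
- paste_jar: white glass paste jar, 76 mm in diameter, 92 mm high, standing behind the work; bystander; origin: centre of its underside
- weight: brown leather-covered weight 45 x 85 x 34 mm; bystander; origin: centre of its underside
- tape: roll of masking tape, 88 mm in diameter, 24 mm high, lying flat; bystander; origin: centre of its underside
There are look-alikes about, which are no part of the job. What is shaped like the tin_a but turquoise or yellow is not meant.

How it is judged (in metres and radians):
On the way, in this order (a step that is already met when the one before it is completed fails the run):
1. the box's lid lies flat on the table clear of the box, let go (height (world z) of box_lid below 0.006 m and angle between box_lid's own z axis and vertical below 0.06 rad and horizontal distance between box_lid and box above 0.15 m and contact force between the fingers and box_lid below 0.1 N), for 0.2 s.
2. with the tray tipped in the gripper, the full tin is in the box (a tin there that weighs on it with more than 1 N) (((x of tin_a in the frame of box between -0.07 and 0.07 m and y of tin_a in the frame of box between -0.07 and 0.07 m and z of tin_a in the frame of box below 0.045 m and contact force between box and tin_a above 1 N) or (x of tin_b in the frame of box between -0.07 and 0.07 m and y of tin_b in the frame of box between -0.07 and 0.07 m and z of tin_b in the frame of box below 0.045 m and contact force between box and tin_b above 1 N) or (x of tin_c in the frame of box between -0.07 and 0.07 m and y of tin_c in the frame of box between -0.07 and 0.07 m and z of tin_c in the frame of box below 0.045 m and contact force between box and tin_c above 1 N) or (x of tin_d in the frame of box between -0.07 and 0.07 m and y of tin_d in the frame of box between -0.07 and 0.07 m and z of tin_d in the frame of box below 0.045 m and contact force between box and tin_d above 1 N)) and angle between tray's own z axis and vertical above 0.17 rad and contact force between the fingers and tray above 0.5 N), for 0.2 s.
At the end, for the whole second after the job is handed in: Box lid flat on the table, centre over 150 mm from the box's; the full tin (over 1 N) inside the box; tray upright on the table (within 5 mm, 3 degrees) with the three empty tins in it (within 100 mm of its centre); all released and at rest (all of step 1 and (((x of tin_a in the frame of box between -0.07 and 0.07 m and y of tin_a in the frame of box between -0.07 and 0.07 m and z of tin_a in the frame of box below 0.045 m and contact force between box and tin_a above 1 N) and horizontal distance between each of tin_b, tin_c, tin_d and tray below 0.1 m and z of each of tin_b, tin_c, tin_d in the frame of tray below 0.05 m) or ((x of tin_b in the frame of box between -0.07 and 0.07 m and y of tin_b in the frame of box between -0.07 and 0.07 m and z of tin_b in the frame of box below 0.045 m and contact force between box and tin_b above 1 N) and horizontal distance between each of tin_a, tin_c, tin_d and tray below 0.1 m and z of each of tin_a, tin_c, tin_d in the frame of tray below 0.05 m) or ((x of tin_c in the frame of box between -0.07 and 0.07 m and y of tin_c in the frame of box between -0.07 and 0.07 m and z of tin_c in the frame of box below 0.045 m and contact force between box and tin_c above 1 N) and horizontal distance between each of tin_a, tin_b, tin_d and tray below 0.1 m and z of each of tin_a, tin_b, tin_d in the frame of tray below 0.05 m) or ((x of tin_d in the frame of box between -0.07 and 0.07 m and y of tin_d in the frame of box between -0.07 and 0.07 m and z of tin_d in the frame of box below 0.045 m and contact force between box and tin_d above 1 N) and horizontal distance between each of tin_a, tin_b, tin_c and tray below 0.1 m and z of each of tin_a, tin_b, tin_c in the frame of tray below 0.05 m)) and angle between tray's own z axis and vertical below 0.05 rad and height (world z) of tray below 0.005 m and linear speed of tray below 0.02 m/s and contact force between the fingers and tray below 0.1 N and linear speed of each of tin_a, tin_b, tin_c, tin_d below 0.03 m/s); the robot touches nothing.
It fails at once if the gripper touches a tin (contact force between the fingers and tin_a above 0.5 N or contact force between the fingers and tin_b above 0.5 N or contact force between the fingers and tin_c above 0.5 N or contact force between the fingers and tin_d above 0.5 N).
It fails at once if more than one tin leaves the tray (horizontal distance between each of tin_a, tin_b and tray above 0.14 m or horizontal distance between each of tin_a, tin_c and tray above 0.14 m or horizontal distance between each of tin_a, tin_d and tray above 0.14 m or horizontal distance between each of tin_b, tin_c and tray above 0.14 m or horizontal distance between each of tin_b, tin_d and tray above 0.14 m or horizontal distance between each of tin_c, tin_d and tray above 0.14 m).
It fails at once if the tray is let go in the air (more than 30 mm up) (height (world z) of tray above 0.03 m and contact force between the fingers and tray below 0.05 N).
It fails at once if the paste jar, the weight or the tape is moved more than 30 mm (distance of any of paste_jar, weight, tape from where it was at the start of the episode above 0.03 m).
It also fails if it takes over 72 s, if anything falls off the work surface, if the arm or the gripper's body presses on something with over 40 N, if the wrist force passes 120 N, or if a joint passes its speed limit or range.

## Working session

There is one attempt and no reset: what is moved stays moved. The work goes in short steps, Python scripts to look and compute and a tool call to move; the robot and the scene stay as the last step left them, time stands still between calls to the robot, and variables do not carry over. Pictures are saved under pics/ and viewed, at most 10 in all, crops included, and the job is handed in when it is done.

Besides the shell and the picture viewer there is one more tool, called after ">>>" as name(argument=value, ...) on one line, values as JSON. play_rows: Moves the arm, as the interface text tells. Its arguments: {"type":"object","properties":{"commands":{"type":"array"}},"required":["commands"]}

```bash
mkdir -p pics; cat > h.py <<'E'
from cell import env
import numpy as np, cv2
def cap(c,n=None):
    d=env.read_camera(c)
    if n: cv2.imwrite(f'pics/{n}.png',d['img'][:,:,::-1])
    return d
def pts(d):
    z=d['z_map'];v,u=np.mgrid[:z.shape[0],:z.shape[1]];K=np.array(d['mtx'])
    p=np.stack([(u-K[0,2])/K[0,0]*z,(v-K[1,2])/K[1,1]*z,z],-1)
    return p@np.array(d['rotation']).T+np.array(d['position'])
E
python3 - <<'E'
from h import *
cap('scene','s0');d=cap('top','t0')
print(d['position'],d['rotation'])
for q in ['tray','tray_gap','tray_grip','box','box_lid','tin_a','paste_jar','weight','tape']:
    print(q,[(np.round(r['xyz'],3).tolist(),round(r['conf'],2)) for r in env.place_of(q,'top')][:6])
s=env.read_state();print({k:np.round(v,3).tolist() for k,v in s.items()})
E
```

```text
[0.46866184 0.07084191 1.30457145] [-174.31492735   -0.88750932  -91.37451679]
tray [([0.456, 0.226, 0.001], 0.65)]
tray_gap [([0.516, 0.305, -0.0], 0.56)]
tray_grip [([0.457, 0.227, 0.078], 0.71)]
box []
box_lid [([0.601, -0.174, 0.045], 0.57), ([0.455, 0.226, 0.002], 0.34)]
tin_a [([0.502, 0.284, 0.006], 0.92), ([0.51, 0.183, 0.001], 0.91), ([0.39, 0.047, -0.001], 0.89), ([0.416, 0.18, 0.002], 0.79), ([0.5, 0.047, 0.005], 0.67), ([0.404, 0.273, 0.005], 0.55)]
paste_jar [([0.746, 0.135, 0.001], 0.73), ([0.729, 0.272, 0.001], 0.71), ([0.512, 0.183, 0.002], 0.33)]
weight [([0.73, 0.272, 0.0], 0.56)]
tape [([0.769, -0.151, 0.002], 0.81), ([0.419, 0.177, 0.0], 0.66)]
{'t': 0.55, 'joint_pos': [71.848, 24.243, 93.388, -0.0, 62.372, -1.089], 'qvel': [0.051, 0.004, -0.039, 0.055, 0.028, 0.048], 'joint_torque': [-0.0, -54.422, -27.388, 0.064, 0.017, -0.0], 'ee_pos': [0.183, 0.597, 0.242], 'ee_rot': [-179.997, 0.0, 162.937], 'wrist_force': [0.127, -0.471, 0.98], 'ft_torque': [-0.013, -0.031, 0.043], 'gripper_force': 0.0, 'grip_width': 0.088}
```

View pics/t0.png

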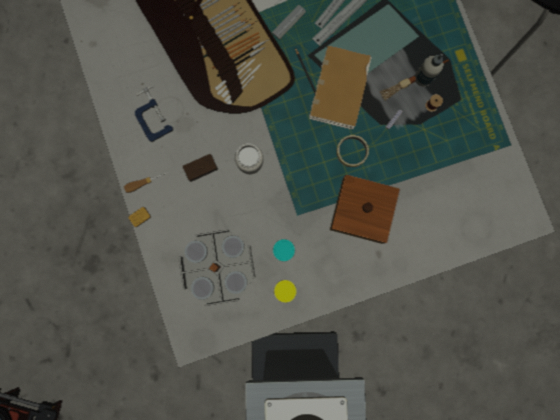

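View pics/s0.png

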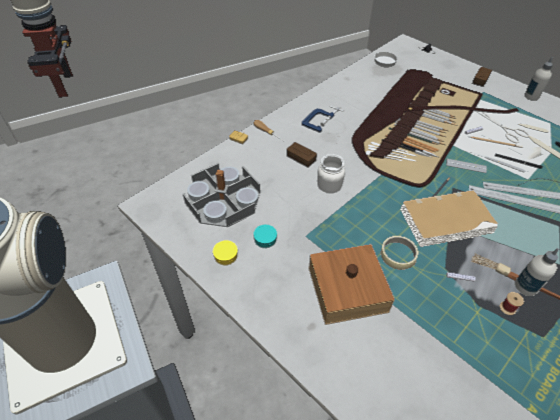

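Top view: tray with four silver tins at (215,267), tins (197,252), (234,246), (203,288), (235,282). Lookalikes are turquoise (284,250) and yellow (285,291). The lidded box is at (366,208) with its knob at (367,207). The notebook at (340,87) and the weight at (199,167) are not it. Free table for the lid lies around (450,215).

```bash
cat > m.py <<'E'
from h import *
d=cap('top');P=pts(d)
def blob(c,r,z0,z1):
    m=(np.hypot(P[...,0]-c[0],P[...,1]-c[1])<r)&(P[...,2]>z0)&(P[...,2]<z1)&(d['z_map']>0)
    return P[m]
def rect(q):
    (c,s,a)=cv2.minAreaRect((q[:,:2]*1000).astype(np.float32)); return np.round(c,1),np.round(s,1),round(a,1),len(q),round(float(np.median(q[:,2]))*1000,1)
E
python3 - <<'E'
from m import *
k=blob((.601,-.174),.05,.075,.11);print('knob',k.mean(0),rect(k))
print('lid',rect(blob((.601,-.174),.13,.053,.069)))
p=blob((.456,.226),.04,.085,.12);print('post',p.mean(0),rect(p))
print('rim',rect(blob((.456,.226),.15,.03,.048)))
t=blob((.456,.226),.13,.02,.031)
print('table', np.median(blob((.585,-.375),.1,-.05,.1)[:,2]),blob((.585,-.375),.11,-.05,.1)[:,2].max())
import itertools
im=d['img']
a=cv2.resize(im[180:320,160:300][:,:,::-1],(400,400),interpolation=cv2.INTER_CUBIC)
b=cv2.resize(im[160:260,310:410][:,:,::-1],(400,400),interpolation=cv2.INTER_CUBIC)
cv2.imwrite('pics/c1.png',np.hstack([a,b]))
E
```

```text
Traceback (most recent call last):
  File "m.py", line 2, in <module>
    d=cap('top');P=pts(d)
                   ~~~^^^
  File "h.py", line 10, in pts
    return p@np.array(d['rotation']).T+np.array(d['position'])
           ~~~~~~~~~~~~~~~~~~~~~~~~~~~^~~~~~~~~~~~~~~~~~~~~~~~
ValueError: operands could not be broadcast together with shapes (420,560) (3,)
```

Rotation is given as rpy in degrees.

```bash
sed -i "s/np.array(d\['rotation'\]).T/R.from_euler('xyz',d['rotation'],degrees=True).as_matrix().T/; 2a from scipy.spatial.transform import Rotation as R" h.py
python3 - <<'E'
from m import *
k=blob((.601,-.174),.05,.075,.11);print('knob',k.mean(0),rect(k))
print('lid',rect(blob((.601,-.174),.13,.053,.069)))
p=blob((.456,.226),.04,.085,.12);print('post',p.mean(0),rect(p))
print('rim',rect(blob((.456,.226),.15,.03,.048)))
q=blob((.585,-.375),.11,-.05,.1);print('table', np.median(q[:,2]),q[:,2].max())
im=d['img']
a=cv2.resize(im[200:320,160:280][:,:,::-1],(400,400),interpolation=cv2.INTER_CUBIC)
b=cv2.resize(im[160:260,310:410][:,:,::-1],(400,400),interpolation=cv2.INTER_CUBIC)
cv2.imwrite('pics/c1.png',np.hstack([a,b]))
E
```

```text
knob [ 0.60446541 -0.17048217  0.08942777] (array([ 605.2, -170.9]), array([23.7, 24.7]), 42.1, 84, 89.9)
lid (array([ 604.8, -171.9]), array([150.7, 151.1]), 73.9, 3099, 60.3)
post [0.45916926 0.22644191 0.10031553] (array([459. , 226.9]), array([17.2, 17.4]), 51.8, 53, 100.8)
rim (array([459.1, 227.4]), array([189.8, 190.6]), 7.5, 752, 35.6)
table -0.0010124280681443887 0.008605637926866194
```

View pics/c1.png

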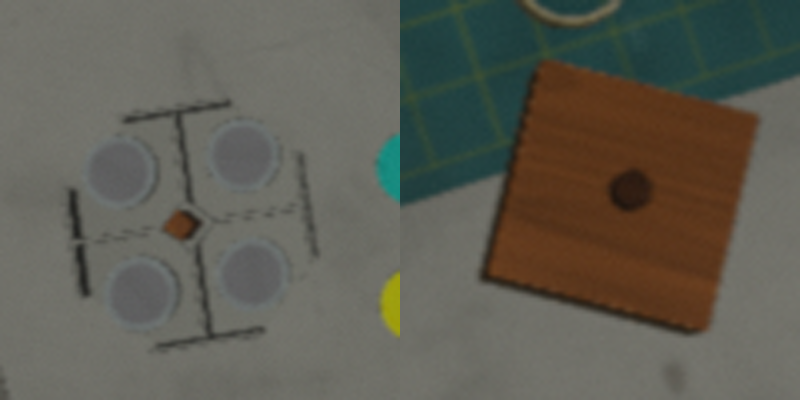

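Crop: left, the tray with post at (182,225) and four silver tins. Right, the lid with its knob at (630,190). Both match the description. Next I move over the knob without turning, since it is round.

>>> play_rows(commands=[[[1, -0.02, -0.02, 0, 0, 0, 0], [1, -0.04, -0.04, 0, 0, 0, 0], [1, -0.042, -0.042, 0, 0, 0, 0], [1, -0.042, -0.042, 0, 0, 0, 0], [1, -0.042, -0.042, 0, 0, 0, 0]]])

```text
t: 1.27
ee_pos: [0.3072, 0.3636, 0.2419]
ee_rot: [180.0, 0.0, 163.0]
wrist_force: [0.7, -0.1, -0.3]
grip_width: 0.0878
gripper_force: 0.0
```

>>> play_rows(commands=[[[1, -0.042, -0.042, 0, 0, 0, 0], [1, -0.042, -0.042, 0, 0, 0, 0], [1, -0.042, -0.042, 0, 0, 0, 0], [1, -0.042, -0.042, 0, 0, 0, 0], [1, -0.042, -0.042, 0, 0, 0, 0]]])

```text
t: 1.9
ee_pos: [0.4466, 0.1009, 0.2421]
ee_rot: [180.0, 0.1, 162.9]
wrist_force: [1.3, 0.9, 0.5]
grip_width: 0.0876
gripper_force: 0.0
```

>>> play_rows(commands=[[[1, -0.042, -0.042, 0, 0, 0, 0], [1, -0.042, -0.042, 0, 0, 0, 0], [1, -0.042, -0.042, 0.02, 0, 0, 0], [1, -0.042, -0.042, 0.04, 0, 0, 0], [1, -0.042, -0.022, 0.03, 0, 0, 0]]])

```text
t: 2.52
ee_pos: [0.5874, -0.1359, 0.1559]
ee_rot: [-180.0, 0.0, 162.8]
wrist_force: [1.1, 0.6, 0.5]
grip_width: 0.0879
gripper_force: 0.0
```

>>> play_rows(commands=[[[1, -0.015, -0.016, 0, 0, 0, 0], [1, -0.008, -0.008, 0.02, 0, 0, 0], [1, 0, 0, 0.026, 0, 0, 0], [1, 0, 0, 0.02, 0, 0, 0], [1, 0, 0, 0, 0, 0, 0]]])

```text
t: 3.15
ee_pos: [0.6007, -0.1624, 0.0895]
ee_rot: [-180.0, -0.2, 163.0]
wrist_force: [-0.4, 1.6, 0.2]
grip_width: 0.0879
gripper_force: 0.0
```

```bash
python3 - <<'E'
from m import *
k=blob((.605,-.171),.1,.053,.069);print('lid',rect(k))
s=env.read_state();print(s['ee_pos'],s['wrist_force'])
E
```

```text
lid (array([ 618.7, -120.9]), array([ 57.7, 153.4]), 80.5, 594, 60.2)
[ 0.60161439 -0.16271098  0.09062336] [0.3128109  0.08873077 0.97126778]
```

>>> play_rows(commands=[[[1, -0.006, -0.006, 0.003, 0, 0, 0], [1, 0, 0, 0, 0, 0, 0], [0, 0, 0, 0, 0, 0, 0], [0, 0, 0, 0, 0, 0, 0], [0, 0, 0, 0, 0, 0, 0]]])

```text
t: 3.82
ee_pos: [0.606, -0.1709, 0.0879]
ee_rot: [-180.0, 0.0, 162.9]
wrist_force: [-0.0, 0.5, -0.8]
grip_width: 0.0612
gripper_force: 0.0
```

>>> play_rows(commands=[[[0, 0, 0, 0, 0, 0, 0], [0, 0, 0, 0, 0, 0, 0], [0, 0, 0, 0, 0, 0, 0], [0, 0, 0, -0.01, 0, 0, 0], [0, 0, 0, -0.01, 0, 0, 0]]])

```text
t: 4.45
ee_pos: [0.606, -0.1709, 0.1085]
ee_rot: [180.0, -0.0, 162.9]
wrist_force: [-0.5, -0.1, -1.2]
grip_width: 0.0252
gripper_force: 30.0
```

>>> play_rows(commands=[[[0, 0, 0, -0.02, 0, 0, 0], [0, -0.003, -0.017, -0.01, 0, 0, 0], [0, -0.01, -0.048, 0, 0, 0, 0], [0, -0.01, -0.05, 0, 0, 0, 0], [0, -0.01, -0.05, 0, 0, 0, 0]]])

```text
t: 5.08
ee_pos: [0.5887, -0.341, 0.1388]
ee_rot: [-180.0, 0.1, 162.9]
wrist_force: [0.7, -1.0, -1.7]
grip_width: 0.0256
gripper_force: 30.0
```

>>> play_rows(commands=[[[0, -0.008, -0.036, 0, 0, 0, 0], [0, -0.002, -0.01, 0.02, 0, 0, 0], [0, 0, 0, 0.03, 0, 0, 0], [0, 0, 0, 0.02, 0, 0, 0], [0, 0, 0, 0, 0, 0, 0]]])

```text
t: 5.7
ee_pos: [0.584, -0.3837, 0.0654]
ee_rot: [179.9, -0.2, 163.0]
wrist_force: [0.5, -0.5, -0.7]
grip_width: 0.0254
gripper_force: 30.0
```

```bash
python3 - <<'E'
from m import *
cap('scene','s1')
print('boxrim',rect(blob((.605,-.171),.12,.047,.063)))
s=env.read_state();print(s['ee_pos'],s['wrist_force'])
E
```

```text
boxrim (array([ 604.8, -171.6]), array([150.9, 150.8]), 74.0, 474, 54.0)
[ 0.58561596 -0.38486429  0.06801283] [-0.0520731  -0.0042786  -0.86941003]
```

View pics/s1.png

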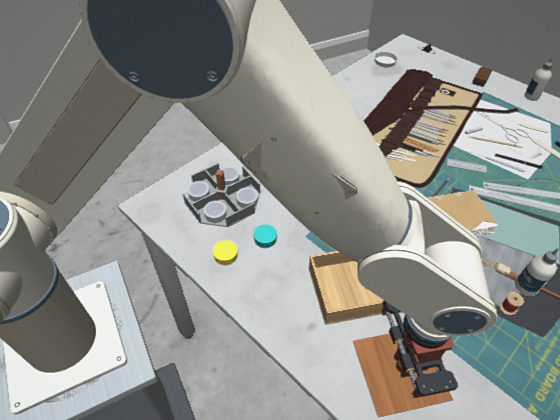

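The box is open at (345,285). The lid hangs over free table at (400,375), so I lower and release it.

>>> play_rows(commands=[[[0, 0, 0, 0.015, 0, 0, 0], [0, 0, 0, 0.008, 0, 0, 0], [0, 0, 0, 0.004, 0, 0, 0], [0, 0, 0, 0.002, 0, 0, 0], [0, 0, 0, 0, 0, 0, 0]]])

```text
t: 6.42
ee_pos: [0.5852, -0.385, 0.0424]
ee_rot: [180.0, -0.0, 162.9]
wrist_force: [-9.1, 6.7, 26.5]
grip_width: 0.0252
gripper_force: 30.0
```

>>> play_rows(commands=[[[0, 0, 0, -0.001, 0, 0, 0], [0, 0, 0, -0.001, 0, 0, 0], [1, 0, 0, 0, 0, 0, 0], [1, 0, 0, 0, 0, 0, 0], [1, 0, 0, 0, 0, 0, 0]]])

```text
t: 7.05
ee_pos: [0.5852, -0.3852, 0.0405]
ee_rot: [180.0, -0.0, 162.9]
wrist_force: [-0.1, 0.0, -0.8]
grip_width: 0.0518
gripper_force: 0.0
```

>>> play_rows(commands=[[[1, 0, 0, 0, 0, 0, 0], [1, 0, 0, 0, 0, 0, 0], [1, 0, 0, -0.02, 0, 0, 0], [1, 0, 0, -0.05, 0, 0, 0], [1, 0, 0, -0.06, 0, 0, 0]]])

```text
t: 7.68
ee_pos: [0.5848, -0.3849, 0.1725]
ee_rot: [180.0, -0.1, 162.9]
wrist_force: [0.7, -0.9, 0.8]
grip_width: 0.0877
gripper_force: 0.0
```

>>> play_rows(commands=[[[1, 0, 0, -0.05, 0, 0, 0], [1, 0.02, 0.04, -0.02, 0, 0, 0], [1, 0.02, 0.058, 0, 0, 0, 0], [1, 0.02, 0.058, 0, 0, 0, 0], [1, 0.02, 0.058, 0, 0, 0, 0]]])

```text
t: 8.3
ee_pos: [0.5715, -0.1555, 0.2427]
ee_rot: [180.0, 0.1, 162.9]
wrist_force: [0.3, -0.1, -0.6]
grip_width: 0.088
gripper_force: 0.0
```

```bash
python3 - <<'E'
from m import *
l=blob((.585,-.385),.13,.005,.03);print('lid',rect(l))
A=np.c_[l[:,:2],np.ones(len(l))];c=np.linalg.lstsq(A,l[:,2],rcond=None)[0];print('tilt',c)
s=env.read_state();print(s['ee_pos'],s['ee_rot'],s['wrist_force'],s['ft_torque'])
E
```

```text
lid (array([ 584.3, -401.8]), array([200.8, 235.6]), 62.0, 544, 11.3)
tilt [-0.00085892 -0.00197549  0.01082507]
[ 0.57048627 -0.14925807  0.24228018] [ 1.79832683e+02 -3.86311264e-02  1.63062838e+02] [-1.52862009  4.41309677 -0.21324628] [ 0.19528327  0.04066732 -0.03161646]
```

Lid is flat on the table (plate top 11 mm). Now to the tray post.

>>> play_rows(commands=[[[1, 0.027, 0.041, 0, 0, 0, 0], [1, 0.027, 0.041, 0, 0, 0, 0], [1, 0.027, 0.041, 0, 0, 0, 0], [1, 0.027, 0.041, 0, 0, 0, 0], [1, 0.027, 0.041, 0, 0, 0, 0]]])

```text
t: 8.98
ee_pos: [0.5025, 0.0797, 0.2423]
ee_rot: [179.9, 0.1, 162.9]
wrist_force: [0.4, 0.4, -0.4]
grip_width: 0.0878
gripper_force: 0.0
```

>>> play_rows(commands=[[[1, 0.027, 0.041, 0, 0, 0, 0], [1, 0.027, 0.041, 0, 0, 0, 0], [1, 0.027, 0.039, 0, 0, 0, 0], [1, 0, 0, 0, 0, 0, 10.2], [1, 0, 0, 0, 0, 0, 10.2]]])

```text
t: 9.6
ee_pos: [0.4607, 0.2186, 0.2421]
ee_rot: [179.9, 0.0, 142.3]
wrist_force: [-0.5, 0.6, 0.3]
grip_width: 0.088
gripper_force: 0.0
```

>>> play_rows(commands=[[[1, 0, 0, 0.03, 0, 0, 0], [1, 0, 0, 0.04, 0, 0, 0], [1, 0, 0, 0.03, 0, 0, 0], [1, 0, 0, 0, 0, 0, 0], [1, 0, 0, 0, 0, 0, 0]]])

```text
t: 10.22
ee_pos: [0.4617, 0.2181, 0.1423]
ee_rot: [179.9, 0.1, 142.5]
wrist_force: [1.0, -1.1, -0.2]
grip_width: 0.0876
gripper_force: 0.0
```

```bash
python3 - <<'E'
from h import *
d=cap('wrist','w1');P=pts(d);m=(d['z_map']>0)&(np.hypot(P[...,0]-.459,P[...,1]-.227)<.03)&(P[...,2]>.085)&(P[...,2]<.115)
print(P[m].mean(0) if m.any() else None,m.sum(),cv2.minAreaRect((P[m][:,:2]*1000).astype(np.float32)) if m.any() else '')
s=env.read_state();print(s['ee_pos'],s['ee_rot'],s['wrist_force'],s['ft_torque'])
E
```

```text
[0.45539353 0.22910054 0.09925798] 1164 ((457.4691162109375, 227.76670837402344), (18.095674514770508, 18.033388137817383), 52.12583923339844)
[0.46180842 0.21824348 0.14255421] [1.79862148e+02 7.66429265e-02 1.42533917e+02] [-0.87098106 -0.44503968  0.20485847] [-0.06510451  0.01972755 -0.01208105]
```

View pics/w1.png

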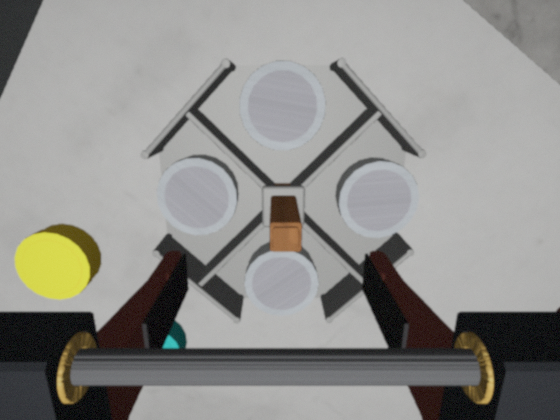

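Wrist view: post top at (285,235) midway between the fingers, tins at (282,104), (198,195), (378,198), (281,280). The post axes line up with the fingers. Descend and grip.

>>> play_rows(commands=[[[1, 0.006, 0.003, 0, 0, 0, 0], [1, 0.003, 0.002, 0.02, 0, 0, 0], [1, 0, 0, 0.025, 0, 0, 0], [1, 0, 0, 0.02, 0, 0, 0], [1, 0, 0, 0, 0, 0, 0]]])

```text
t: 10.9
ee_pos: [0.456, 0.2274, 0.0754]
ee_rot: [-179.9, -0.0, 142.6]
wrist_force: [-0.7, -0.4, -0.2]
grip_width: 0.0881
gripper_force: 0.0
```

>>> play_rows(commands=[[[0, 0, 0, 0, 0, 0, 0], [0, 0, 0, 0, 0, 0, 0], [0, 0, 0, 0, 0, 0, 0], [0, 0, 0, 0, 0, 0, 0], [0, 0, 0, 0, 0, 0, 0]]])

```text
t: 11.52
ee_pos: [0.4567, 0.2273, 0.076]
ee_rot: [180.0, 0.0, 142.5]
wrist_force: [-0.3, -0.1, 0.2]
grip_width: 0.0415
gripper_force: 0.0
```

>>> play_rows(commands=[[[0, 0, 0, 0, 0, 0, 0], [0, 0, 0, 0, 0, 0, 0]]])

```text
t: 11.78
ee_pos: [0.4566, 0.2273, 0.0758]
ee_rot: [-180.0, -0.0, 142.5]
wrist_force: [0.5, 1.7, -0.8]
grip_width: 0.0214
gripper_force: 1.8
```

```bash
python3 - <<'E'
from h import *
for i in range(3):
    s=env.read_state();print(s['ee_pos'],s['wrist_force'],s['ft_torque'],s['grip_width'],s['gripper_force']);cap('wrist')
E
```

```text
[0.45658365 0.22727053 0.0757706 ] [ 0.48077234  1.71242275 -0.75277689] [ 0.36209534 -0.27530403  0.10269142] 0.021415461464221682 1.8442592024803162
[0.45681989 0.22742178 0.07583582] [-0.44255643 -0.83751779  0.48530171] [-0.16983043  0.18605075  0.02386645] 0.017570182022214248 29.993396401405334
[0.45680436 0.22744136 0.07582589] [ 0.4126987  0.8511933 -0.5455383] [-0.01305287 -0.04073125  0.01009438] 0.017687117591117605 29.999617338180542
```

>>> play_rows(commands=[[[0, 0, 0, 0, 0, 0, 0], [0, 0, 0, -0.005, 0, 0, 0], [0, 0, 0, -0.006, 0, 0, 0], [0, 0, 0, 0, 0, 0, 0], [0, 0, 0, 0, 0, 0, 0]]])

```text
t: 12.55
ee_pos: [0.4565, 0.2272, 0.0868]
ee_rot: [-180.0, -0.0, 142.5]
wrist_force: [-0.2, -0.0, -4.3]
grip_width: 0.018
gripper_force: 30.0
```

```bash
python3 - <<'E'
from m import *
F=[];T=[]
for i in range(8):
    s=env.read_state();F.append(s['wrist_force']);T.append(s['ft_torque']);cap('top')
print(np.mean(F,0),np.std(F,0),np.mean(T,0),np.std(T,0))
f=np.mean(F,0);t=np.mean(T,0)
r=np.array([-t[1],t[0]])/f[2];print('cop offset if moment about TCP',r,np.degrees(np.arctan2(r[1],r[0])))
print(s['ee_pos'],s['ee_rot'])
l=blob((.457,.227),.14,.03,.07)
l=l[np.hypot(l[:,0]-.457,l[:,1]-.227)>.06];print(rect(l));A=np.c_[l[:,:2]-[.457,.227],np.ones(len(l))];print(np.linalg.lstsq(A,l[:,2],rcond=None)[0])
E
```

```text
[-0.37594046  0.29221454 -5.36284516] [0.48509981 0.37743204 0.45022583] [-0.15046362  0.12670954 -0.00142118] [0.01470019 0.02817626 0.021475  ]
cop offset if moment about TCP [0.0236273  0.02805668] 49.89834888429873
[0.45655705 0.22725203 0.08673194] [-1.79989947e+02 -4.89970527e-03  1.42534768e+02]
(array([472.6, 209. ]), array([169.6, 163. ]), 2.3, 540, 39.9)
[ 0.00749168 -0.00254826  0.04102823]
```

Lifted 5.4 N with the load centre toward 50° (the +x,+y bay), which is along the gripped diagonal. I raise the tray, turn its yaw by 21.5° so the pour direction lies along the box's 74° axis, then tilt 8° to check the sign of the moment.

>>> play_rows(commands=[[[0, 0, 0, -0.01, 0, 0, 0], [0, 0, 0, -0.02, 0, 0, -2.5], [0, 0, 0, -0.025, 0, 0, -5], [0, 0, 0, -0.025, 0, 0, -5], [0, 0, 0, -0.02, 0, 0, -5]]])

```text
t: 13.62
ee_pos: [0.4568, 0.2274, 0.1885]
ee_rot: [179.9, 0.1, 160.2]
wrist_force: [0.4, 0.2, -5.5]
grip_width: 0.018
gripper_force: 30.0
```

>>> play_rows(commands=[[[0, 0, 0, -0.013, 0, 0, -4], [0, 0, 0, 0, 0, 0, 0], [0, 0, 0, 0, 0, 0, 0], [0, 0, 0, 0, 0, 0, 0]]])

```text
t: 14.12
ee_pos: [0.4561, 0.2271, 0.1992]
ee_rot: [-179.9, -0.1, 164.0]
wrist_force: [0.3, 0.0, -4.7]
grip_width: 0.0177
gripper_force: 30.0
```

```bash
cat > f.py <<'E'
from h import *
F=[];T=[]
for i in range(12):
    s=env.read_state();F.append(s['wrist_force']);T.append(s['ft_torque']);d=cap('wrist')
f=np.mean(F,0);t=np.mean(T,0);print(f,t)
r=np.array([-t[1],t[0]])/f[2];print('r',r,np.degrees(np.arctan2(r[1],r[0])))
print(s['ee_pos'],s['ee_rot'])
E
python3 f.py
```

```text
[-0.01021403  0.35706865 -5.0212579 ] [-0.14507292  0.04000745  0.00154013]
r [0.00796762 0.02889175] 74.58248538422815
[0.45662532 0.22730078 0.19980359] [-1.79999367e+02 -9.06156620e-04  1.64032038e+02]
```

>>> play_rows(commands=[[[0, 0, 0, 0, 2, 0, 0], [0, 0, 0, 0, 4, 0, 0], [0, 0, 0, 0, 2, 0, 0], [0, 0, 0, 0, 0, 0, 0], [0, 0, 0, 0, 0, 0, 0]]])

```text
t: 15.35
ee_pos: [0.4564, 0.2273, 0.1997]
ee_rot: [-172.0, -0.0, 164.0]
wrist_force: [-0.5, 0.3, -4.8]
grip_width: 0.0181
gripper_force: 30.0
```

```bash
python3 f.py
```

```text
[-0.24027325 -0.06331717 -4.77066577] [ 0.05737894 -0.01940215  0.00702053]
r [-0.00406697 -0.01202745] -108.68248707406123
[0.45659693 0.22724163 0.19981822] [-1.72002102e+02 -3.44089661e-03  1.64031200e+02]
```

The offset flips toward -u as the post leans to u, so the sign is confirmed and the full tin is in the u bay. I level the tray and carry it to the box.

>>> play_rows(commands=[[[0, 0, 0, 0, -2, 0, 0], [0, 0, 0, 0, -4, 0, 0], [0, 0, 0, 0, -2, 0, 0], [0, -0.006, -0.0104, 0, 0, 0, 0], [0, -0.012, -0.021, 0, 0, 0, 0]]])

```text
t: 16.58
ee_pos: [0.4655, 0.1916, 0.1999]
ee_rot: [-180.0, 0.0, 164.1]
wrist_force: [0.2, 0.5, -5.6]
grip_width: 0.0181
gripper_force: 30.0
```

>>> play_rows(commands=[[[0, -0.018, -0.031, 0, 0, 0, 0], [0, -0.02, -0.0345, 0, 0, 0, 0], [0, -0.02, -0.0345, 0, 0, 0, 0], [0, -0.02, -0.0345, 0, 0, 0, 0], [0, -0.02, -0.0345, 0, 0, 0, 0]]])

```text
t: 17.2
ee_pos: [0.5134, 0.0008, 0.1999]
ee_rot: [-180.0, 0.0, 164.0]
wrist_force: [-0.1, 0.5, -5.1]
grip_width: 0.0178
gripper_force: 30.0
```

>>> play_rows(commands=[[[0, -0.02, -0.0345, 0, 0, 0, 0], [0, -0.02, -0.0345, 0, 0, 0, 0], [0, -0.02, -0.0345, 0, 0, 0, 0], [0, -0.02, -0.0345, 0, 0, 0, 0], [0, -0.02, -0.0345, 0, 0, 0, 0]]])

```text
t: 17.82
ee_pos: [0.5617, -0.1926, 0.1997]
ee_rot: [-180.0, -0.0, 164.0]
wrist_force: [0.4, 0.2, -4.7]
grip_width: 0.0178
gripper_force: 30.0
```

>>> play_rows(commands=[[[0, -0.018, -0.031, 0, 0, 0, 0], [0, -0.01, -0.017, 0, 0, 0, 0], [0, -0.006, -0.011, 0, 0, 0, 0], [0, 0, 0, 0, 0, 0, 0], [0, 0, 0, 0, 0, 0, 0]]])

```text
t: 18.45
ee_pos: [0.5779, -0.2557, 0.1997]
ee_rot: [180.0, -0.0, 164.1]
wrist_force: [-1.0, 0.7, -4.5]
grip_width: 0.0184
gripper_force: 30.0
```

```bash
python3 - <<'E'
from h import *
cap('scene','s2')
s=env.read_state();print(s['ee_pos'],s['ee_rot'],s['wrist_force'],s['ft_torque'])
E
```

```text
[ 0.57793095 -0.25562022  0.19973588] [ 1.79984904e+02 -4.26075068e-02  1.64093258e+02] [-0.11515057  0.49190768 -4.96300118] [-0.11011515  0.05186634  0.03466472]
```

View pics/s2.png

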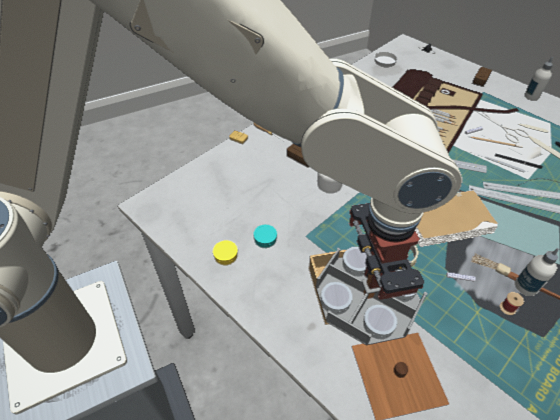

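Scene: the tray is level over the box's near side, centre about (375,300). The lid lies flat at (400,375). Now lower and tip gradually.

>>> play_rows(commands=[[[0, 0, -0.006, 0.01, 0, 0, 0], [0, 0, 0, 0.01, 2, 0, 0], [0, 0, 0, 0, 4, 0, 0], [0, 0, 0, 0, 4, 0, 0], [0, 0, 0, 0, 2, 0, 0]]])

```text
t: 19.12
ee_pos: [0.5763, -0.2617, 0.179]
ee_rot: [-167.9, -0.1, 164.1]
wrist_force: [0.8, 0.6, -4.9]
grip_width: 0.0179
gripper_force: 30.0
```

>>> play_rows(commands=[[[0, 0, 0, 0, 1, 0, 0], [0, 0, 0, 0, 1, 0, 0], [0, 0, 0, 0, 1, 0, 0], [0, 0, 0, 0, 0, 0, 0], [0, 0, 0, 0, 0, 0, 0]]])

```text
t: 19.75
ee_pos: [0.5766, -0.2626, 0.1798]
ee_rot: [-165.0, 0.0, 164.0]
wrist_force: [0.0, 0.8, -4.0]
grip_width: 0.0174
gripper_force: 30.0
```

```bash
python3 f.py
```

```text
[-0.1450109   0.16469595 -4.86516546] [ 0.22939337 -0.06906353  0.00880573]
r [-0.01419552 -0.04715017] -106.75548832656396
[ 0.5765219  -0.26247573  0.17980079] [-1.65000681e+02 -2.63217042e-03  1.64036749e+02]
```

>>> play_rows(commands=[[[0, 0, 0, 0, 1, 0, 0], [0, 0, 0, 0, 1, 0, 0], [0, 0, 0, 0, 0, 0, 0], [0, 0, 0, 0, 0, 0, 0], [0, 0, 0, 0, 0, 0, 0]]])

```text
t: 20.98
ee_pos: [0.5765, -0.2625, 0.1799]
ee_rot: [-163.0, 0.0, 164.0]
wrist_force: [0.4, -0.8, -4.9]
grip_width: 0.0178
gripper_force: 30.0
```

>>> play_rows(commands=[[[0, 0, 0, 0, 1, 0, 0], [0, 0, 0, 0, 1, 0, 0], [0, 0, 0, 0, 0, 0, 0], [0, 0, 0, 0, 0, 0, 0], [0, 0, 0, 0, 0, 0, 0]]])

```text
t: 21.6
ee_pos: [0.5765, -0.2625, 0.1798]
ee_rot: [-161.0, 0.0, 164.0]
wrist_force: [0.1, 0.2, -5.3]
grip_width: 0.0176
gripper_force: 30.0
```

>>> play_rows(commands=[[[0, 0, 0, 0, 1, 0, 0], [0, 0, 0, 0, 0, 0, 0], [0, 0, 0, 0, 0, 0, 0], [0, 0, 0, 0, 0, 0, 0], [0, 0, 0, 0, 0, 0, 0]]])

```text
t: 22.22
ee_pos: [0.5765, -0.2625, 0.1799]
ee_rot: [-160.0, 0.0, 164.0]
wrist_force: [0.0, -0.4, -4.6]
grip_width: 0.0178
gripper_force: 30.0
```

>>> play_rows(commands=[[[0, 0, 0.002, 0, 1, 0, 0], [0, 0, 0, 0, 0, 0, 0], [0, 0, 0, 0, 0, 0, 0], [0, 0, 0, 0, 0, 0, 0], [0, 0, 0, 0, 0, 0, 0]]])

```text
t: 22.85
ee_pos: [0.577, -0.2607, 0.1792]
ee_rot: [-159.0, 0.0, 164.0]
wrist_force: [0.3, -0.1, -4.3]
grip_width: 0.0182
gripper_force: 30.0
```

>>> play_rows(commands=[[[0, 0, 0.002, 0, 1, 0, 0], [0, 0, 0, 0, 0, 0, 0], [0, 0, 0, 0, 0, 0, 0], [0, 0, 0, 0, 0, 0, 0], [0, 0, 0, 0, 0, 0, 0]]])

```text
t: 23.48
ee_pos: [0.5776, -0.2589, 0.1785]
ee_rot: [-158.0, 0.0, 164.0]
wrist_force: [0.4, 0.7, -4.9]
grip_width: 0.018
gripper_force: 30.0
```

```bash
python3 - <<'E'
from h import *
cap('wrist','w2')
s=env.read_state();print(s['ee_pos'],s['ee_rot'],s['wrist_force'],s['ft_torque'])
E
```

```text
[ 0.57756536 -0.25892527  0.17846161] [-1.58000192e+02  4.63881574e-03  1.64032186e+02] [-0.00893746  0.39572129 -5.24350252] [ 0.42159174 -0.11956181 -0.03358105]
```

View pics/w2.png

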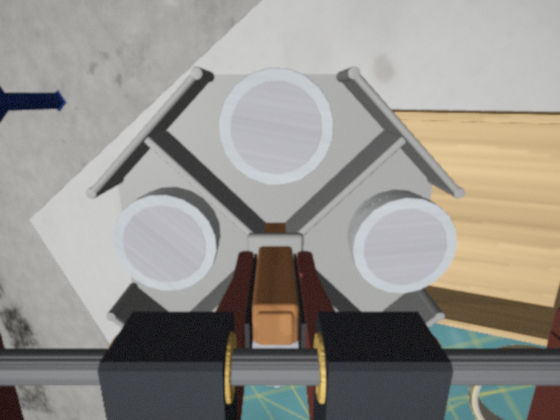

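Wrist view at 22°: the box is at the right, and the right-hand tin (403,243) still sits in its bay facing the gap. Keep tipping.

>>> play_rows(commands=[[[0, 0, 0.002, 0, 1, 0, 0], [0, 0, 0, 0, 0, 0, 0], [0, 0, 0, 0, 0, 0, 0], [0, 0, 0, 0, 0, 0, 0], [0, 0, 0, 0, 0, 0, 0]]])

```text
t: 24.15
ee_pos: [0.5781, -0.2571, 0.1777]
ee_rot: [-157.0, 0.0, 164.0]
wrist_force: [-0.3, 0.4, -6.0]
grip_width: 0.0176
gripper_force: 30.0
```

>>> play_rows(commands=[[[0, 0, 0.002, 0, 1, 0, 0], [0, 0, 0, 0, 0, 0, 0], [0, 0, 0, 0, 0, 0, 0], [0, 0, 0, 0, 0, 0, 0], [0, 0, 0, 0, 0, 0, 0]]])

```text
t: 24.78
ee_pos: [0.5786, -0.2554, 0.1769]
ee_rot: [-156.0, 0.0, 164.0]
wrist_force: [0.2, -0.2, -4.2]
grip_width: 0.018
gripper_force: 30.0
```

>>> play_rows(commands=[[[0, 0, 0.002, 0, 1, 0, 0], [0, 0, 0, 0, 0, 0, 0], [0, 0, 0, 0, 0, 0, 0], [0, 0, 0, 0, 0, 0, 0], [0, 0, 0, 0, 0, 0, 0]]])

```text
t: 25.4
ee_pos: [0.5791, -0.2536, 0.1761]
ee_rot: [-155.0, 0.0, 164.0]
wrist_force: [-0.1, 0.0, -5.9]
grip_width: 0.0176
gripper_force: 30.0
```

>>> play_rows(commands=[[[0, 0, 0.001, -0.002, 1, 0, 0], [0, 0, 0, 0, 0, 0, 0], [0, 0, 0, 0, 0, 0, 0], [0, 0, 0, 0, 0, 0, 0], [0, 0, 0, 0, 0, 0, 0]]])

```text
t: 26.02
ee_pos: [0.5796, -0.2519, 0.1775]
ee_rot: [-154.0, 0.0, 164.0]
wrist_force: [-0.2, 0.2, -1.9]
grip_width: 0.0181
gripper_force: 30.0
```

>>> play_rows(commands=[[[0, 0, 0.001, -0.002, 1, 0, 0], [0, 0, 0, 0, 0, 0, 0], [0, 0, 0, 0, 0, 0, 0], [0, 0, 0, 0, 0, 0, 0], [0, 0, 0, 0, 0, 0, 0]]])

```text
t: 26.65
ee_pos: [0.58, -0.2502, 0.1788]
ee_rot: [-153.0, 0.0, 164.0]
wrist_force: [0.1, -0.7, -2.4]
grip_width: 0.0178
gripper_force: 30.0
```

```bash
python3 f.py; python3 - <<'E'
from h import *
d=cap('wrist');P=pts(d);s=env.read_state()
M=R.from_euler('xyz',s['ee_rot'],degrees=True).as_matrix()
q=(P-s['ee_pos'])@M   # tool frame; tray up = -z
z=.076-q[...,2]
for n,(x,y) in dict(pour=(0,.067),back=(0,-.067),px=(.067,0),mx=(-.067,0)).items():
    m=(d['z_map']>0)&(np.hypot(q[...,0]-x,q[...,1]-y)<.06)&(abs(z-.028)<.006)
    l=q[m][:,:2]
    if len(l)>30: print(n,len(l),np.round(cv2.minEnclosingCircle((l*1000).astype(np.float32)),1) if 0 else np.round(np.median(l,0)*1000))
    else: print(n,len(l))
E
```

```text
[ 0.18045841 -0.13352295 -2.54989182] [ 0.43632209 -0.12671924 -0.00199222]
r [-0.04969593 -0.17111396] -106.19466578758697
[ 0.58008003 -0.25017329  0.17884029] [-1.52999573e+02  1.90517853e-03  1.64038960e+02]
pour 1942 [39. 39.]
back 9139 [  6. -49.]
px 13363 [65. 16.]
mx 677 [-33. -27.]
```

Weight fell from 5.0 to 2.5 N, so the full tin is out. Check the box before levelling.

```bash
python3 - <<'E'
from h import *
a=cap('scene')['img'][200:400,280:480];b=cap('wrist')['img'][60:420,140:560]
cv2.imwrite('pics/c3.png',np.hstack([cv2.resize(a,(400,400)),cv2.resize(b,(400,400))])[:,:,::-1])
E
```

```text
(no output)
```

View pics/c3.png

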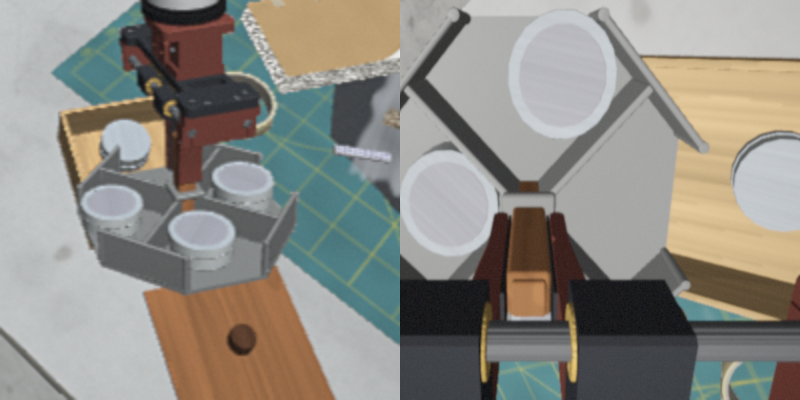

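The full tin lies flat in the box at (125,140) left crop, and the three empties are still in the tray. Lift, level, carry back.

>>> play_rows(commands=[[[0, 0, -0.004, -0.009, 0, 0, 0], [0, 0, -0.008, -0.016, 0, 0, 0], [0, 0, -0.004, -0.008, -2, 0, 0], [0, 0, 0, 0, -4, 0, 0], [0, 0, 0, 0, -5, 0, 0]]])

```text
t: 28.02
ee_pos: [0.5809, -0.2492, 0.2173]
ee_rot: [-164.1, 0.1, 164.1]
wrist_force: [-0.4, 0.2, -2.6]
grip_width: 0.0178
gripper_force: 30.0
```

>>> play_rows(commands=[[[0, 0, 0, 0, -5, 0, 0], [0, 0, 0, 0, -5, 0, 0], [0, 0, 0, 0, -4, 0, 0], [0, 0, 0, 0, -2, 0, 0], [0, 0, 0, 0, 0, 0, 0]]])

```text
t: 28.65
ee_pos: [0.5803, -0.2503, 0.2169]
ee_rot: [-180.0, 0.1, 164.0]
wrist_force: [-0.3, -0.2, -2.6]
grip_width: 0.0177
gripper_force: 30.0
```

>>> play_rows(commands=[[[0, 0.006, 0.0104, 0, 0, 0, 0], [0, 0.012, 0.021, 0, 0, 0, 0], [0, 0.018, 0.031, 0, 0, 0, 0], [0, 0.02, 0.0345, 0, 0, 0, 0], [0, 0.02, 0.0345, 0, 0, 0, 0]]])

```text
t: 29.28
ee_pos: [0.5421, -0.0993, 0.2155]
ee_rot: [-180.0, -0.0, 164.1]
wrist_force: [-0.5, 0.0, -2.5]
grip_width: 0.0181
gripper_force: 30.0
```

>>> play_rows(commands=[[[0, 0.02, 0.0345, 0, 0, 0, 0], [0, 0.02, 0.0345, 0, 0, 0, 0], [0, 0.02, 0.0345, 0, 0, 0, 0], [0, 0.02, 0.0345, 0, 0, 0, 0], [0, 0.02, 0.0345, 0, 0, 0, 0]]])

```text
t: 29.9
ee_pos: [0.4929, 0.0936, 0.2157]
ee_rot: [-180.0, -0.0, 164.1]
wrist_force: [0.6, 0.6, -2.8]
grip_width: 0.0179
gripper_force: 30.0
```

>>> play_rows(commands=[[[0, 0.02, 0.0345, 0, 0, 0, 0], [0, 0.02, 0.0345, 0, 0, 0, 0], [0, 0.018, 0.031, 0, 0, 0, 0], [0, 0.01, 0.017, 0, 0, 0, 0], [0, 0.006, 0.008, 0, 0, 0, 0]]])

```text
t: 30.52
ee_pos: [0.4561, 0.2333, 0.2156]
ee_rot: [-180.0, -0.0, 164.2]
wrist_force: [0.4, 0.0, -2.1]
grip_width: 0.0178
gripper_force: 30.0
```

>>> play_rows(commands=[[[0, 0, 0, 0.01, 0, 0, 0], [0, 0, 0, 0.02, 0, 0, 0], [0, 0, 0, 0.025, 0, 0, 0], [0, 0, 0, 0.02, 0, 0, 0], [0, 0, 0, 0, 0, 0, 0]]])

```text
t: 31.15
ee_pos: [0.4566, 0.2303, 0.1387]
ee_rot: [-179.8, -0.2, 164.0]
wrist_force: [-0.7, 0.2, -2.3]
grip_width: 0.0178
gripper_force: 30.0
```

```bash
python3 f.py
```

```text
[-0.09274947  0.05771668 -2.16303109] [0.00880763 0.00570858 0.00374208]
r [ 0.00263916 -0.00407189] -57.05112073834014
[0.4579868  0.23173264 0.14080713] [1.79976670e+02 2.57883089e-02 1.64039972e+02]
```

>>> play_rows(commands=[[[0, 0, 0, 0.015, 0, 0, 0], [0, 0, 0, 0.02, 0, 0, 0], [0, 0, 0, 0.015, 0, 0, 0], [0, 0, 0, 0.008, 0, 0, 0], [0, 0, 0, 0.004, 0, 0, 0]]])

```text
t: 32.38
ee_pos: [0.4577, 0.2316, 0.0779]
ee_rot: [-180.0, -0.0, 164.0]
wrist_force: [0.9, 0.6, -2.4]
grip_width: 0.0177
gripper_force: 30.0
```

>>> play_rows(commands=[[[0, 0, 0, 0.001, 0, 0, 0], [0, 0, 0, 0.001, 0, 0, 0], [0, 0, 0, 0, 0, 0, 0], [0, 0, 0, 0, 0, 0, 0]]])

```text
t: 32.88
ee_pos: [0.458, 0.2317, 0.0768]
ee_rot: [180.0, 0.0, 164.0]
wrist_force: [0.4, -1.1, -2.9]
grip_width: 0.0175
gripper_force: 30.0
```

>>> play_rows(commands=[[[0, 0, 0, 0.001, 0, 0, 0], [0, 0, 0, 0, 0, 0, 0], [0, 0, 0, 0, 0, 0, 0]]])

```text
t: 33.25
ee_pos: [0.458, 0.2317, 0.0758]
ee_rot: [180.0, 0.0, 164.0]
wrist_force: [-1.2, -0.4, 2.9]
grip_width: 0.018
gripper_force: 30.0
```

Contact with the table. Release and retreat.

>>> play_rows(commands=[[[1, 0, 0, 0, 0, 0, 0], [1, 0, 0, 0, 0, 0, 0], [1, 0, 0, 0, 0, 0, 0], [1, 0, 0, 0, 0, 0, 0], [1, 0, 0, 0, 0, 0, 0]]])

```text
t: 33.88
ee_pos: [0.4578, 0.2316, 0.0754]
ee_rot: [-180.0, -0.0, 164.0]
wrist_force: [-0.1, 0.5, 0.3]
grip_width: 0.0642
gripper_force: 0.0
```

>>> play_rows(commands=[[[1, 0, 0, 0, 0, 0, 0], [1, 0, 0, -0.02, 0, 0, 0], [1, 0, 0, -0.05, 0, 0, 0], [1, 0, 0, -0.06, 0, 0, 0], [1, 0, 0, -0.05, 0, 0, 0]]])

```text
t: 34.5
ee_pos: [0.4579, 0.2317, 0.2577]
ee_rot: [180.0, 0.0, 164.0]
wrist_force: [1.2, -0.9, 0.2]
grip_width: 0.0878
gripper_force: 0.0
```

>>> play_rows(commands=[[[1, 0.04, 0.04, 0, 0, 0, 0], [1, 0.04, 0.04, 0, 0, 0, 0], [1, 0.04, 0.04, 0, 0, 0, 0], [1, 0.04, 0.04, 0, 0, 0, 0], [1, 0, 0, 0, 0, 0, 0]]])

```text
t: 35.12
ee_pos: [0.3462, 0.4321, 0.2554]
ee_rot: [180.0, -0.0, 164.3]
wrist_force: [0.2, -1.2, 0.1]
grip_width: 0.0881
gripper_force: 0.0
```

```bash
python3 - <<'E'
from m import *
cv2.imwrite('pics/t9.png',d['img'][:,:,::-1])
l=blob((.585,-.385),.1,.005,.03);print('lid',rect(l))
print('tray rim',rect(blob((.458,.231),.12,.034,.048)))
print('box tin',rect(blob((.605,-.172),.06,.02,.035)))
for q in ['paste_jar','weight','tape']:print(q,[np.round(r['xyz'],3).tolist() for r in env.place_of(q,'top')][:3])
E
```

```text
lid (array([ 579.8, -388. ]), array([161.1, 185. ]), 74.1, 2818, 11.3)
tray rim (array([459.6, 230.4]), array([190.4, 191.1]), 29.1, 445, 38.8)
box tin (array([ 611.8, -138. ]), array([55.1, 52.3]), 2.1, 320, 28.2)
paste_jar [[0.747, 0.136, -0.001]]
weight [[0.731, 0.273, 0.003]]
tape [[0.767, -0.149, -0.0]]
```

View pics/t9.png

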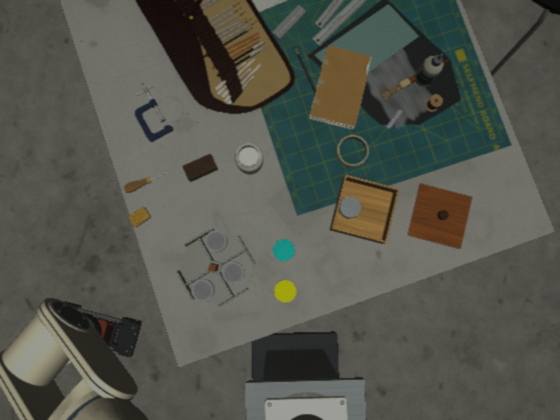

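The picture shows the lid flat at (442,215), the full tin in the box at (349,207), and the tray upright with three tins at (213,267). The bystanders have not moved.

```bash
python3 -c "
from cell import env
print(env.close_job())"
```

```text
the job is handed in; nothing more can be done
None
```

The job is handed in, verdict not shown: the last top picture shows the lid flat on the table beside the box, the full tin in the box, and the tray upright and released with its three empty tins.

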